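# Put the clay pots away nested in the crate

## Robot

A 6-joint arm with a two-finger parallel gripper is mounted at the origin on the work surface. World frame = base frame: x ahead of the robot, y to its left, z up, the work surface at z = 0. Lengths are in m, angles in rad, forces in N, time in s.
With the tool pointing down it reaches from about 0.375 to 0.9 m from the base axis. Payload 3.1 kg.
Tool frame: the origin (TCP) lies between the finger pads; the fingertips stand 8 mm ahead of it and the grasp point (between the pads) lies 11 mm behind it; z points along the fingers, y is the line along which they close (so a half turn about z gives the same grasp; the last joint's range is limited). The gripper opens to 87 mm and grips with 3 to 60 N. Pads are 19 mm wide; open, the fingers measure 117 mm over their backs; the gripper's body (75 mm by 190 mm) begins 51 mm behind the grasp point.
Start: joints at [-1.415, 0.527, 1.433, -0, 1.181, -0.178], TCP at [0.205, -0.59, 0.231] pointing down, gripper open.
Joint ranges: [-3.08, 3.08], [-0.75, 2.2], [0.22, 2.44], [-1.43, 4.57], [0, 2.65], [-2.85, 2.85]. Speed limits (rad/s): [2.79, 2.79, 3.14, 3.14, 3.14, 3.14].

## Interface

Orientations are given as a unit quaternion [x, y, z, w].
In Python, from rig import robot gives the robot as it stands.
- The arm moves only by the tool move_arm, never from a script. Its argument "motion" is text: rows parted by semicolons, each of 5 numbers parted by spaces: the opening, from -1 (shut) to 1 (fully open), then the shift along the tool's x, y, z normalised to -1 to 1, where 1 is 0.2 m, then the turn about the tool's z normalised to -1 to 1, where 1 is pi rad. A call has 1 to 12 rows; each row is the pose to reach, as a shift and turn from the pose commanded when the call began, along the tool's axes at that moment, turning the shorter way round; what a row does not reach only later rows make up. A row lasts 1/12 s, in which the tool goes at most 41.7 mm and 7.16 degrees, less where a joint would pass 70% of its speed; a pose out of reach is approached as far as the arm can. A call with a number of a shift or a turn outside -1 to 1 is refused whole. A call with a gripper value outside its range is refused whole. The fingers move at their own pace and stop on an object; "newtons" is the grip in N (left out, the last holds). Time passes only in rows, so rows that repeat a pose let the fingers close. It gives the time, the measured TCP pose, the force, the opening and the grip force at its end, in the units of the state.
- robot.get_obs(): the state, without advancing time (a new reading comes with each control period).
- robot.camera(name): name is "scene" or "top" or "wrist"; returns (picture, depth): 400x640x3 uint8, red, green, blue; 400x640 float32, m along the optical axis (not along the pixel's ray), 0 where there is no reading.
- robot.camera_model(name): a dict with "mtx" (3x3 intrinsics, pixels), "position" and "attitude" of the camera in the world. Camera axes: x right, y down, z forward; pixel columns grow to the right and rows downward; lengths in m; the calibration is good to about 2 mm. A picture is of the moment at which its call begins: read the wrist's pose just before it. camera_model takes no time and is no camera call; for the wrist camera it gives the pose at the moment of the call.
- robot.hand_in(): hands the job in; it is judged then, once.
The state is a dict: "time": time; "q": joint angles; "joint_velocities": joint speeds; "joint_torque": joint torques, N m; "position": TCP position; "tool_rot": TCP orientation; "ft_force": force on the tool from outside, world axes, zero at the start; "moment": the same for the moment, N m; "grip_width": finger opening in m; "grip_force": force on a finger pad.
Only numpy, scipy, OpenCV 4.12 (cv2) and the standard library are available. Lean on these libraries where they do the work, as an engineer would, in place of code of your own. Each camera call takes 0.05 s, during which the arm holds its last target. There are 200 camera calls.

## Task

Put the three small clay pots away in the empty bay of the wooden crate as one straight nested stack: the first standing upright on the bay's floor, the next two each sitting fully home inside the one below. Set them down gently, because fired clay cracks when it is dropped or knocked, and leave the big pot, the saucers, the trowel and the bottle where they are.

Things in the scene. Friction and masses are not known exactly. Their poses are not given: they have to be found in the camera images.
- pot1: Small clay flower pot (three alike), mouth up on the black mat. 105 mm high, foot 69 mm, body wall 5 mm, about 0.4 kg. Top 36 mm is an upright rim collar, outer diameter 123 mm, inner 106 mm (upper 25 mm): wall 8.5 mm, good to pinch. Fully nested, the collar rests on the lower rim, origin 36 mm above the lower pot's, about 2.5 mm sideways play. Origin: centre of the underside; z up to the mouth.
- pot2: Small clay flower pot (three alike), mouth up on the black mat. 105 mm high, foot 69 mm, body wall 5 mm, about 0.4 kg. Top 36 mm is an upright rim collar, outer diameter 123 mm, inner 106 mm (upper 25 mm): wall 8.5 mm, good to pinch. Fully nested, the collar rests on the lower rim, origin 36 mm above the lower pot's, about 2.5 mm sideways play. Origin: centre of the underside; z up to the mouth.
- pot3: Small clay flower pot (three alike), mouth up on the black mat. 105 mm high, foot 69 mm, body wall 5 mm, about 0.4 kg. Top 36 mm is an upright rim collar, outer diameter 123 mm, inner 106 mm (upper 25 mm): wall 8.5 mm, good to pinch. Fully nested, the collar rests on the lower rim, origin 36 mm above the lower pot's, about 2.5 mm sideways play. Origin: centre of the underside; z up to the mouth.
- crate: Low pine crate with slatted sides, fixed to the bench, 168 mm (its x) by 327 mm (its y) outside, 60 mm high, walls 9 mm, floor 10 mm thick; a wall across its middle makes two square bays, 150 mm by 150 mm inside. The bay on its +y side is empty, the one on its -y side holds the saucers; the crate may stand turned any way round on the bench. Origin: centre of its underside; z up.
- empty_bay (a point): Centre of the floor (its upper face, 10 mm above the bench) of the crate's empty bay, on the crate's +y side of its middle wall. Axes as the crate's.
- mat: Flat black rubber mat, 300 by 300 mm, 4 mm thick, fixed to the bench, on which the three small pots stand at the start. Origin: centre of its underside; z up.
- saucers: Bystander: a pile of three clay saucers, one body, diameter 112 mm, 38 mm high, lying in the crate's -y bay. Origin: centre of its underside; z up.
- big_pot: Bystander: a larger clay pot of the same form standing on the bench, rim diameter 162 mm, height 139 mm. Origin: centre of its underside; z up.
- trowel: Bystander: a hand trowel with wooden handle lying on the bench, about 300 mm long along its x (handle to -x), 32 mm high. Origin: on the bench below the middle of its length; z up.
- plant_food: Bystander: a closed green plastic bottle standing on the bench, diameter 72 mm, 190 mm high. Origin: centre of its underside; z up.
Mind the look-alikes: they are no part of the job. What is shaped like the pot3 but yellow is not meant. What is shaped like the pot1 but yellow is not meant.

How it is judged:
By the outcome, as a careful person would: the job done as asked, in the order asked, and still so for the second after the job is handed in, with the robot touching nothing.
It also fails if it takes over 67 s, if anything falls off the work surface, if the arm or the gripper's body presses on something with over 40 N, if the wrist force passes 120 N, or if a joint passes its speed limit or range.

## Working session

There is one attempt and no reset: what is moved stays moved. The work goes in short steps, Python scripts to look and compute and a tool call to move; the robot and the scene stay as the last step left them, time stands still between calls to the robot, and variables do not carry over. Pictures are saved under pics/ and viewed, at most 10 in all, crops included, and the job is handed in when it is done.

Besides the shell and the picture viewer there is one more tool, called after "Emit:" as name(argument=value, ...) on one line, values as JSON. move_arm: Moves the arm, as the interface text tells. Its arguments: {"type":"object","properties":{"motion":{"type":"string"},"newtons":{"type":"number"}},"required":["motion"]}

```bash
mkdir -p pics; cat > h.py <<'E'
import numpy as np,cv2
from rig import robot
from scipy.spatial.transform import Rotation as R
def snap(n):
    m=robot.camera_model(n); im,d=robot.camera(n)
    return im,d,m
def rot(a):
    a=np.array(a,float)
    return a if a.shape==(3,3) else R.from_quat(a).as_matrix()
def cloud(d,m):
    K=np.array(m["mtx"]);v,u=np.mgrid[:d.shape[0],:d.shape[1]]
    p=np.stack([(u-K[0,2])/K[0,0]*d,(v-K[1,2])/K[1,1]*d,d],-1)
    return p@rot(m["attitude"]).T+np.array(m["position"])
def save(f,im): cv2.imwrite('pics/'+f,cv2.cvtColor(im,cv2.COLOR_RGB2BGR))
E
python3 - <<'E'
from h import *
im,d,m=snap("top");print(m);save("top.png",im);np.savez("top.npz",im=im,d=d,P=cloud(d,m))
o=robot.get_obs();print(o)
E
```

```text
{'mtx': array([[453.48618521,   0.        , 325.81877476],
       [  0.        , 453.48618521, 200.57559756],
       [  0.        ,   0.        ,   1.        ]]), 'position': array([1.12791950e-01, 8.33729517e-04, 1.82626509e+00]), 'attitude': array([ 0.7056625 , -0.70154013,  0.07190349, -0.06864232])}
{'time': 0.05, 'q': array([-1.41551183e+00,  5.28403397e-01,  1.43385009e+00, -1.83905560e-05,
        1.18139694e+00, -1.78490891e-01]), 'joint_velocities': array([-1.20181895e-03,  2.88414422e-04, -4.18143871e-04,  1.77005600e-04,
        7.51296906e-04,  8.22501183e-05]), 'joint_torque': array([ 3.20311210e-04, -4.41370082e+01, -1.77342403e+01,  6.35149400e-02,
        5.33072487e-02, -4.00772399e-05]), 'position': array([ 0.20467818, -0.58980843,  0.22962678]), 'tool_rot': array([ 9.86105437e-01,  1.66117456e-01,  3.43539733e-06, -1.02891743e-03]), 'ft_force': array([ 0.15917656, -0.65622068,  0.62657984]), 'moment': array([ 0.00104016, -0.02027129,  0.07603363]), 'grip_force': 0.0, 'grip_width': 0.08667900227245551}
```

View pics/top.png

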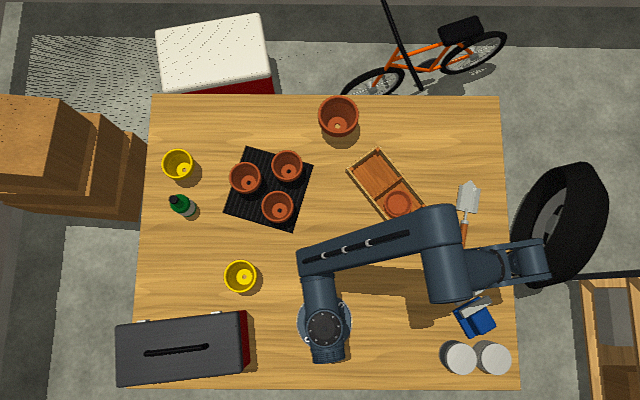

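The top view shows three pots on the mat at about (245,178), (287,166) and (277,207). The crate's empty bay is at about (372,172), and the saucers are at (398,203).

```bash
python3 - <<'E'
from h import *
z=np.load("top.npz");P=z["P"];im=z["im"]
def pr(u,v,r):
    return P[v-r:v+r+1,u-r:u+r+1].reshape(-1,3)
for n,u,v in [("A",245,178),("B",287,166),("C",277,207),("big",338,117)]:
    q=pr(u,v,26);zt=0.139 if n=="big" else .109
    s=q[abs(q[:,2]-zt)<.006]
    c,r=cv2.minEnclosingCircle(s[:,:2].astype(np.float32))
    for _ in range(3):  # refine on this pot only
        k=s[np.hypot(*(s[:,:2]-c).T)<(.085 if n=="big" else .068)]
        A=np.c_[2*k[:,:2],np.ones(len(k))];x=np.linalg.lstsq(A,(k[:,:2]**2).sum(1),rcond=None)[0];c=x[:2]
    print(n,len(k),c.round(4),"r",np.sqrt(x[2]+c@c).round(4),"z",np.median(k[:,2]).round(4))
# crate rim
q=P[140:235,335:430];mk=(abs(q[...,2]-.060)<.006)
k=q[mk];print("crate",len(k),cv2.minAreaRect(k[:,:2].astype(np.float32)),np.median(k[:,2]))
f=pr(372,168,6);print("bay floor",np.median(f,0))
s=pr(398,203,3);print("saucer",np.median(s,0))
for n,u,v in [("mat",262,175),("bench",200,230),("bottle",178,204),("yel",178,163)]:print(n,np.median(pr(u,v,1),0).round(4))
# scene cam
im,d,m=snap("scene");save("scene.png",im);np.savez("scene.npz",im=im,d=d,P=cloud(d,m));print(m["position"])
E
```

```text
A 177 [0.5535 0.3134] r 0.0571 z 0.1085
B 175 [0.6025 0.15  ] r 0.057 z 0.1087
C 162 [0.438 0.183] r 0.0573 z 0.1083
big 289 [ 0.8025 -0.0507] r 0.0754 z 0.1384
crate 477 ((0.5306152701377869, -0.24677309393882751), (0.3175642788410187, 0.17054253816604614), 37.26308059692383) 0.0597141533948069
bay floor [ 0.61823084 -0.19769523  0.01071647]
saucer [ 0.46689636 -0.29757476  0.03239179]
mat [0.5865 0.2578 0.0069]
bench [ 0.3564  0.5028 -0.0009]
bottle [0.4348 0.5501 0.1479]
yel [0.6317 0.6048 0.0187]
[ 1.19109472 -0.79573198  1.43430251]
```

View pics/scene.png

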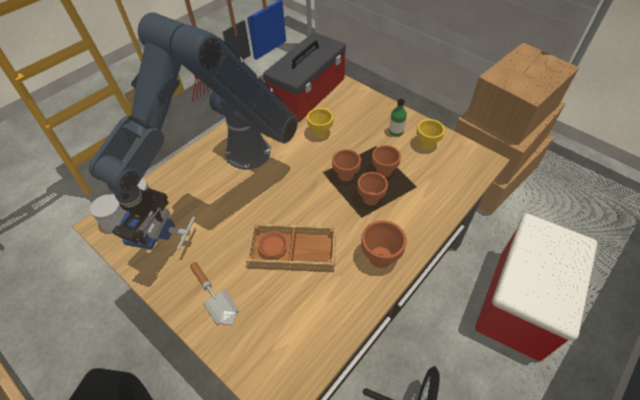

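Scene view: the empty bay is at about (314,248), the saucers are at (272,243), and the three pots are on the mat near (370,175). I'll grasp every pot on its world +x side with tool y along +x, starting the turn now, and check the crate and pots in the second view.

Emit:
move_arm(motion="0 0.2 -0.16 0 -0.04; 0 0.4 -0.33 0 -0.08; 0 0.6 -0.5 0 -0.12; 0 0.8 -0.66 0 -0.16; 0 1 -0.82 0 -0.2; 0 1 -0.82 0 -0.24; 0 1 -0.82 0 -0.28; 0 1 -0.82 0 -0.32; 0 1 -0.82 0 -0.36; 0 1 -0.82 0 -0.394; 0 1 -0.82 0 -0.394; 0 1 -0.82 0 -0.394", newtons=45)

```text
time: 1.1
position: [0.3399, -0.3697, 0.2303]
tool_rot: [0.708, 0.706, 0.0, -0.0]
ft_force: [-1.3, -1.0, -0.4]
grip_width: 0.0436
grip_force: 0.0
```

```bash
cat > fit.py <<'E'
from h import *
def circ(P,c,zt,rmax=.068,tol=.006):
    s=P.reshape(-1,3);s=s[abs(s[:,2]-zt)<tol];c=np.array(c)
    for _ in range(5):
        k=s[np.hypot(*(s[:,:2]-c).T)<rmax]
        A=np.c_[2*k[:,:2],np.ones(len(k))];x=np.linalg.lstsq(A,(k[:,:2]**2).sum(1),rcond=None)[0];c=x[:2]
    return c.round(4),np.sqrt(x[2]+c@c).round(4),len(k),np.median(k[:,2]).round(4)
E
python3 - <<'E'
from fit import *
o=robot.get_obs();print(o["time"],o["position"],o["tool_rot"])
m=robot.camera_model("wrist");print(m["position"],rot(m["attitude"])[:,2],rot(m["attitude"])[:,0],m["mtx"][0])
im,d,mt=snap("top");np.savez("top2.npz",d=d,P=cloud(d,mt))
for nm,P in [("top",cloud(d,mt)),("scene",np.load("scene.npz")["P"])]:
    for n,c in [("A",(.5535,.3134)),("B",(.6025,.15)),("C",(.438,.183))]: print(nm,n,circ(P,c,.109))
    q=P.reshape(-1,3);k=q[(abs(q[:,2]-.06)<.006)&(np.hypot(q[:,0]-.53,q[:,1]+.247)<.195)]
    k=k[:,:2].astype(np.float32)
    (c,s,a)=cv2.minAreaRect(k);print("crate",len(k),c,s,a)
    # robust extents along fitted axes
    th=np.radians(37.3);e=np.array([np.cos(th),np.sin(th)]);n=np.array([-e[1],e[0]])
    for ax in (e,n):
        t=k@ax;print(np.percentile(t,[0,1,2,98,99,100]).round(4))
E
```

```text
1.1 [ 0.33994274 -0.36973768  0.23031315] [ 7.07852377e-01  7.06360321e-01  1.14635032e-04 -3.10833816e-04]
[ 0.34118627 -0.29052191  0.38370007] [-6.54148964e-04 -2.82432683e-01 -9.59286898e-01] [ 9.99995427e-01 -3.01732563e-03  2.06450646e-04] [347.49491009   0.         320.79760441]
top A (array([0.5532, 0.3136]), np.float64(0.0571), 178, np.float64(0.1083))
top B (array([0.6026, 0.1503]), np.float64(0.0573), 173, np.float64(0.1087))
top C (array([0.4376, 0.1835]), np.float64(0.0572), 180, np.float64(0.1088))
crate 356 (0.5359096527099609, -0.24366751313209534) (0.3072086274623871, 0.16958260536193848) 37.82456970214844
[0.1256 0.1439 0.1494 0.4306 0.4314 0.4321]
[-0.6036 -0.6026 -0.6024 -0.4339 -0.4335 -0.4326]
scene A (array([0.5538, 0.3124]), np.float64(0.057), 150, np.float64(0.1086))
scene B (array([0.6036, 0.149 ]), np.float64(0.0573), 184, np.float64(0.1092))
scene C (array([0.439 , 0.1829]), np.float64(0.0572), 162, np.float64(0.109))
crate 762 (0.5259013175964355, -0.24885553121566772) (0.32711997628211975, 0.17428824305534363) 37.677398681640625
[0.1039 0.1051 0.1059 0.4294 0.4302 0.4315]
[-0.6046 -0.603  -0.6025 -0.433  -0.4322 -0.4292]
```

The two views agree within 1.5 mm. Pot rims: A (0.553,0.313), B (0.603,0.150), C (0.438,0.183). The bay centre is at (0.590,-0.202). Next I move to above B's +x rim.

Emit:
move_arm(motion="0 0.2 0.12 0 0; 0 0.4 0.24 0 0; 0 0.6 0.36 0 0; 0 0.8 0.48 0 0; 0 1 0.6 0 0")

```text
time: 1.57
position: [0.4476, -0.1898, 0.2305]
tool_rot: [0.708, 0.706, 0.0, -0.0]
ft_force: [1.0, -0.3, -0.2]
grip_width: 0.0435
grip_force: 0.0
```

Emit:
move_arm(motion="0 0.2 0.1 0 0; 0 0.4 0.2 0 0; 0 0.6 0.3 0 0; 0 0.8 0.4 0 0; 0 1 0.5 0 0")

```text
time: 1.98
position: [0.5406, -0.003, 0.2305]
tool_rot: [0.708, 0.706, -0.0, -0.0]
ft_force: [0.6, -0.4, -0.6]
grip_width: 0.0437
grip_force: 0.0
```

Emit:
move_arm(motion="0 0.2 0.15 0 0; 0 0.4 0.3 0 0; 0 0.6 0.5 0 0; 0 0.6 0.5 0 0; 0 0.6 0.5 0 0; 0 0.6 0.5 0 0")

```text
time: 2.48
position: [0.6404, 0.1164, 0.2297]
tool_rot: [0.707, 0.708, -0.0, -0.0]
ft_force: [0.2, -0.2, 0.3]
grip_width: 0.0437
grip_force: 0.0
```

```bash
python3 - <<'E'
from fit import *
o=robot.get_obs();print(o["time"],o["position"],o["tool_rot"])
im,d,m=snap("wrist");save("w1.png",im);P=cloud(d,m)
for n,c in [("A",(.5535,.313)),("B",(.603,.15)),("C",(.438,.183))]:
    try: print(n,circ(P,c,.109))
    except Exception as e: print(n,e)
E
```

```text
2.4833 [0.64038704 0.11640778 0.2296764 ] [ 7.06556194e-01  7.07656789e-01 -4.19380466e-04 -1.94280713e-04]
A (array([0.5554, 0.2809]), np.float64(0.0258), 905, np.float64(0.1076))
B (array([0.6037, 0.1533]), np.float64(0.0567), 5082, np.float64(0.1079))
C (array([0.4407, 0.1863]), np.float64(0.0566), 4752, np.float64(0.1077))
```

View pics/w1.png

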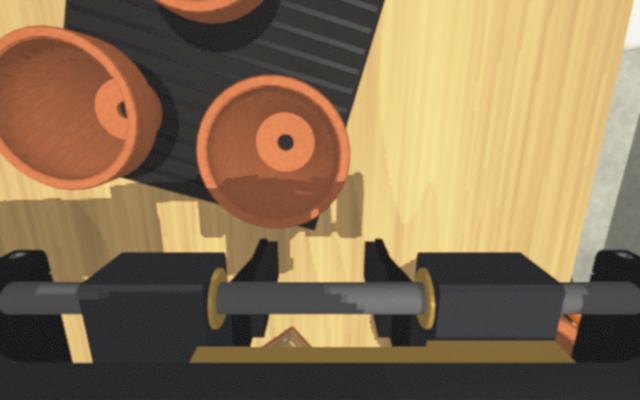

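The wrist view shows B at about (274,150) with its rim clear, and C at (75,108). The gripper is about 40 mm short in y, so the fingers show at the bottom of the frame. I'll descend onto B's +x wall and pinch.

Emit:
move_arm(motion="0 0.09 0.05 0.05 0; 0 0.178 0.103 0.15 0; 0 0.178 0.103 0.3 0; 0 0.178 0.103 0.42 0; 0 0.178 0.103 0.5 0; 0 0.178 0.103 0.56 0; 0 0.178 0.103 0.6 0; 0 0.178 0.103 0.63 0; 0 0.178 0.103 0.66 0; 0 0.178 0.103 0.66 0")

```text
time: 3.37
position: [0.6603, 0.1504, 0.0982]
tool_rot: [0.707, 0.707, -0.0, -0.0]
ft_force: [0.1, -0.2, -0.1]
grip_width: 0.0435
grip_force: 0.0
```

Emit:
move_arm(motion="-1 0 0 0 0; -1 0 0 0 0; -1 0 0 0 0; -1 0 0 0 0; -1 0 0 0 0; -1 0 0 0 0", newtons=45)

```text
time: 3.87
position: [0.6607, 0.1509, 0.0989]
tool_rot: [0.707, 0.707, 0.0, 0.0]
ft_force: [0.1, 0.4, 0.3]
grip_width: 0.0117
grip_force: 0.0
```

Emit:
move_arm(motion="-1 0 0 0 0; -1 0 0 0 0; -1 0 0 0 0; -1 0 0 0 0")

```text
time: 4.2
position: [0.6602, 0.151, 0.0987]
tool_rot: [0.707, 0.707, -0.0, -0.0]
ft_force: [-2.1, -0.4, 3.1]
grip_width: 0.0077
grip_force: 45.0
```

Emit:
move_arm(motion="-1 0 0 -0.03 0; -1 0 0 -0.07 0; -1 0 0 -0.12 0; -1 0 0 -0.18 0; -1 0 0 -0.24 0; -1 0 0 -0.3 0; -1 0 0 -0.36 0; -1 0 0 -0.4 0; -1 0 0 -0.42 0; -1 0 0 -0.42 0")

```text
time: 5.03
position: [0.6613, 0.1509, 0.1842]
tool_rot: [0.707, 0.707, 0.001, 0.001]
ft_force: [0.0, 0.3, -3.6]
grip_width: 0.0075
grip_force: 45.0
```

```bash
python3 - <<'E'
from fit import *
o=robot.get_obs();p=o["position"];print(o["time"],p,o["moment"])
im,d,m=snap("wrist");save("w2.png",im);P=cloud(d,m)
print(circ(P,(p[0]-.057,p[1]),p[2]+.012,tol=.008))
s=P.reshape(-1,3);k=s[(abs(s[:,2]-p[2]-.011)<.01)&(abs(np.hypot(s[:,0]-p[0]+.057,s[:,1]-p[1])-.057)<.006)]
A=np.c_[k[:,:2]-[p[0]-.057,p[1]],np.ones(len(k))];print("tilt plane",np.linalg.lstsq(A,k[:,2]-p[2],rcond=None)[0])
E
```

```text
5.0333 [0.66131817 0.15089578 0.18424929] [-0.02680227 -0.27314916 -0.00342782]
(array([0.6064, 0.1537]), np.float64(0.0565), 10348, np.float64(0.1929))
tilt plane [0.01733634 0.00630066 0.00803589]
```

View pics/w2.png

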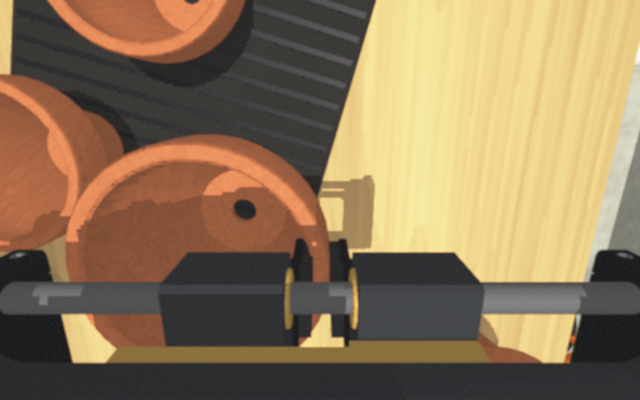

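B is held level, with about 1° of tilt and the rim 10 mm above the TCP. I carry it to the bay.

Emit:
move_arm(motion="-1 -0.03 0 0 0; -1 -0.09 0 0 0; -1 -0.18 0 0 0; -1 -0.3 -0.01 0 0; -1 -0.43 -0.02 0 0; -1 -0.56 -0.03 0 0; -1 -0.68 -0.04 0 0; -1 -0.79 -0.05 0 0; -1 -0.89 -0.06 0 0; -1 -0.97 -0.07 0 0")

```text
time: 5.92
position: [0.6459, -0.0463, 0.1817]
tool_rot: [0.707, 0.707, -0.001, -0.0]
ft_force: [0.3, -0.4, -4.0]
grip_width: 0.0075
grip_force: 45.0
```

Emit:
move_arm(motion="-1 -0.08 0 0 0; -1 -0.18 0 0 0; -1 -0.3 0 0 0; -1 -0.43 0 0 0; -1 -0.55 0 0 0; -1 -0.65 0 0 0; -1 -0.72 0 0 0; -1 -0.77 0 0 0; -1 -0.79 0 0 0; -1 -0.8 0 0 0; -1 -0.8 0 0 0")

```text
time: 6.83
position: [0.6467, -0.2027, 0.1823]
tool_rot: [0.707, 0.707, 0.0, -0.0]
ft_force: [0.4, 0.7, -3.8]
grip_width: 0.0075
grip_force: 45.0
```

```bash
python3 - <<'E'
from fit import *
o=robot.get_obs();p=o["position"];print(o["time"],p,o["ft_force"])
im,d,m=snap("scene");save("s2.png",cv2.resize(im[150:330,180:480],None,fx=2,fy=2))
P=cloud(d,m);print(circ(P,(p[0]-.057,p[1]),p[2]+.010,tol=.008))
E
```

```text
6.8333 [ 0.64669936 -0.20268027  0.1823194 ] [ 0.3725005   0.66332333 -3.81565077]
(array([ 0.5918, -0.2056]), np.float64(0.0565), 128, np.float64(0.192))
```

View pics/s2.png

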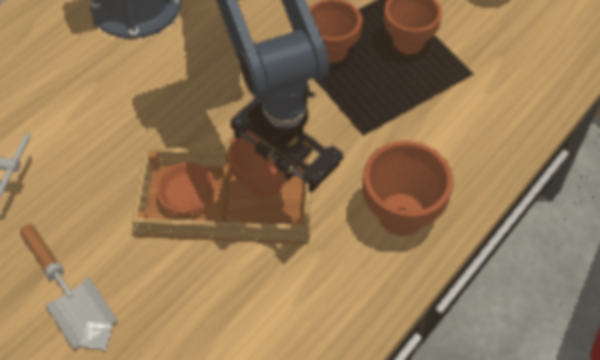

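The pot hangs over the bay at about (265,165) in the crop, with its centre near (0.591,-0.204). I lower it and creep for the last millimetres.

Emit:
move_arm(motion="-1 0 0 0.03 0; -1 0 0 0.08 0; -1 0 0 0.14 0; -1 0 0 0.2 0; -1 0 0 0.25 0; -1 0 0 0.29 0; -1 0 0 0.32 0; -1 0 0 0.34 0; -1 0 0 0.35 0; -1 0 0 0.36 0; -1 0 0 0.36 0; -1 0 0 0.36 0")

```text
time: 7.88
position: [0.6471, -0.2034, 0.111]
tool_rot: [0.707, 0.707, 0.0, 0.0]
ft_force: [-1.0, -0.3, -4.2]
grip_width: 0.0075
grip_force: 45.0
```

Emit:
move_arm(motion="-1 0 0 0.005 0; -1 0 0 0.01 0; -1 0 0 0.015 0; -1 0 0 0.02 0; -1 0 0 0.02 0")

```text
time: 8.3
position: [0.6467, -0.2031, 0.1064]
tool_rot: [0.707, 0.707, -0.0, -0.0]
ft_force: [-0.0, -0.5, -3.8]
grip_width: 0.0076
grip_force: 45.0
```

Emit:
move_arm(motion="-1 0 0 0.003 0; -1 0 0 0.006 0; -1 0 0 0.009 0; -1 0 0 0.009 0")

```text
time: 8.63
position: [0.6471, -0.2033, 0.105]
tool_rot: [0.707, 0.707, 0.0, 0.0]
ft_force: [0.5, 0.3, -2.6]
grip_width: 0.0075
grip_force: 45.0
```

Emit:
move_arm(motion="-1 0 0 0.003 0; -1 0 0 0.006 0; -1 0 0 0.006 0")

```text
time: 8.88
position: [0.6475, -0.2033, 0.1048]
tool_rot: [0.707, 0.707, 0.0, 0.001]
ft_force: [-0.3, 0.2, 5.2]
grip_width: 0.0072
grip_force: 45.0
```

Contact shows at +5 N. I release, rise, step back in -y and measure the placed pot with the wrist camera.

Emit:
move_arm(motion="-0.7 0 0 0 0; -0.5 0 0 0 0; -0.3 0 0 0 0; 0 0 0 0 0; 0 0 0 0 0; 0 0 0 0 0; 0 0 0 0 0; 0 0 0 0 0")

```text
time: 9.55
position: [0.6468, -0.2032, 0.1034]
tool_rot: [0.707, 0.707, -0.0, -0.0]
ft_force: [-1.1, -0.4, 0.2]
grip_width: 0.0417
grip_force: 0.0
```

Emit:
move_arm(motion="0 0 0 -0.1 0; 0 0 0 -0.25 0; 0 0 0 -0.4 0; 0 -0.08 0 -0.55 0; 0 -0.17 0 -0.63 0; 0 -0.17 0 -0.63 0; 0 -0.17 0 -0.63 0; 0 -0.17 0 -0.63 0")

```text
time: 10.22
position: [0.6458, -0.2361, 0.228]
tool_rot: [0.707, 0.707, -0.0, -0.002]
ft_force: [-0.1, 0.5, -0.9]
grip_width: 0.044
grip_force: 0.0
```

```bash
cat >> fit.py <<'E'
def ransac(P,c,zt,tol,r=.057):
    "rim circle plus plane tilt of the top annulus"
    res=circ(P,c,zt,tol=tol);c=res[0];s=P.reshape(-1,3)
    k=s[(abs(s[:,2]-zt)<tol)&(abs(np.hypot(*(s[:,:2]-c).T)-r)<.004)]
    return res,np.linalg.lstsq(np.c_[k[:,:2]-c,np.ones(len(k))],k[:,2],rcond=None)[0].round(4)
E
python3 - <<'E'
from fit import *
o=robot.get_obs();p=o["position"];print(o["time"],p,o["ft_force"])
im,d,m=snap("wrist");save("w3.png",im);P=cloud(d,m)
print(ransac(P,(.5905,-.203),.114,.006))
E
```

```text
10.2167 [ 0.64581127 -0.23611021  0.22801879] [-0.06719347  0.45121294 -0.91961743]
((array([ 0.5917, -0.2013]), np.float64(0.0566), 5450, np.float64(0.1139)), array([0.0044, 0.0032, 0.1137]))
```

View pics/w3.png

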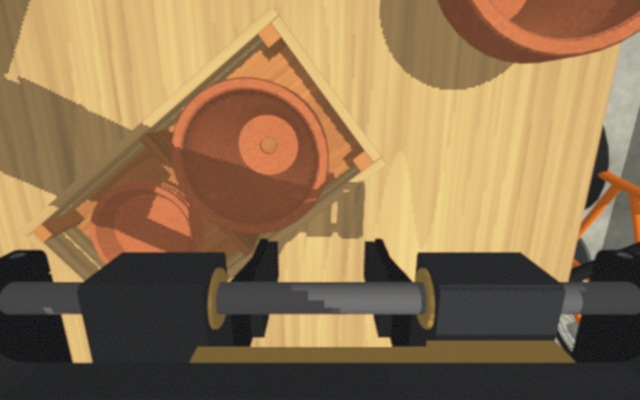

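Pot B stands level in the bay, seen at (250,155), with its wrist-measured centre at (0.5917,-0.2013) and the bay walls clear. I go on to pot A.

Emit:
move_arm(motion="0 0.15 0 0 0; 0 0.34 -0.03 0 0; 0 0.53 -0.06 0 0; 0 0.72 -0.09 0 0; 0 0.91 -0.12 0 0; 0 1 -0.16 0 0")

```text
time: 10.77
position: [0.6124, -0.0315, 0.2274]
tool_rot: [0.706, 0.709, -0.0, -0.003]
ft_force: [0.5, 0.2, -0.2]
grip_width: 0.0436
grip_force: 0.0
```

Emit:
move_arm(motion="0 0.15 0 0 0; 0 0.34 0 0 0; 0 0.53 0 0 0; 0 0.72 0 0 0; 0 0.91 0 0 0; 0 1 0 0 0")

```text
time: 11.27
position: [0.6121, 0.1682, 0.2275]
tool_rot: [0.705, 0.709, -0.001, -0.002]
ft_force: [-0.8, -0.8, -0.2]
grip_width: 0.0436
grip_force: 0.0
```

Emit:
move_arm(motion="0 0.15 0 0 0; 0 0.34 0 0 0; 0 0.5 0 0 0; 0 0.58 0 0 0; 0 0.58 0 0 0; 0 0.58 0 0 0; 0 0.58 0 0 0")

```text
time: 11.85
position: [0.6138, 0.2778, 0.2285]
tool_rot: [0.707, 0.707, -0.001, -0.0]
ft_force: [0.4, -0.5, 0.9]
grip_width: 0.0436
grip_force: 0.0
```

```bash
python3 - <<'E'
from fit import *
o=robot.get_obs();p=o["position"];print(o["time"],p,R.from_quat(o["tool_rot"]).as_euler("zyx",degrees=True))
im,d,m=snap("wrist");P=cloud(d,m)
for n,c in [("A",(.5535,.314)),("C",(.439,.186))]:print(n,ransac(P,c,.108,.006))
E
```

```text
11.85 [0.61381774 0.27775631 0.22853126] [-9.00389621e+01 -1.21661407e-01  1.79913915e+02]
A ((array([0.5546, 0.317 ]), np.float64(0.0566), 5298, np.float64(0.1079)), array([0.0044, 0.0026, 0.1077]))
C ((array([0.4403, 0.1873]), np.float64(0.0574), 1677, np.float64(0.1078)), array([-0.0134,  0.0087,  0.1068]))
```

Emit:
move_arm(motion="-0.3 0.09 0 0.05 0; -0.3 0.185 -0.014 0.15 0; -0.3 0.185 -0.014 0.3 0; -0.3 0.185 -0.014 0.42 0; -0.3 0.185 -0.014 0.5 0; -0.3 0.185 -0.014 0.56 0; -0.3 0.185 -0.014 0.6 0; -0.3 0.185 -0.014 0.63 0; -0.3 0.185 -0.014 0.65 0; -0.3 0.185 -0.014 0.65 0; -0.3 0.185 -0.014 0.65 0")

```text
time: 12.82
position: [0.6122, 0.3158, 0.1004]
tool_rot: [0.707, 0.707, 0.001, 0.0]
ft_force: [-0.2, -0.4, -0.3]
grip_width: 0.0305
grip_force: 0.0
```

Emit:
move_arm(motion="-1 0 0 0 0; -1 0 0 0 0; -1 0 0 0 0; -1 0 0 0 0; -1 0 0 0 0; -1 0 0 0 0; -1 0 0 0 0; -1 0 0 0 0")

```text
time: 13.48
position: [0.6114, 0.3156, 0.0998]
tool_rot: [0.707, 0.707, -0.0, 0.0]
ft_force: [-1.5, -1.2, 3.5]
grip_width: 0.0082
grip_force: 44.8
```

Emit:
move_arm(motion="-1 0 0 -0.03 0; -1 0 0 -0.07 0; -1 0 0 -0.13 0; -1 0 0 -0.21 0; -1 0 0 -0.3 0; -1 0 0 -0.39 0; -1 0 0 -0.48 0; -1 0 0 -0.56 0; -1 0 0 -0.63 0; -1 0 0 -0.68 0; -1 0 0 -0.7 0; -1 0 0 -0.7 0")

```text
time: 14.48
position: [0.6123, 0.3161, 0.2411]
tool_rot: [0.707, 0.707, 0.001, 0.001]
ft_force: [-0.1, 0.4, -4.2]
grip_width: 0.0081
grip_force: 45.0
```

Emit:
move_arm(motion="-1 -0.03 0 0 0; -1 -0.09 0 0 0; -1 -0.18 0.01 0 0; -1 -0.3 0.03 0 0; -1 -0.43 0.05 0 0; -1 -0.57 0.07 0 0; -1 -0.71 0.09 0 0; -1 -0.86 0.11 0 0; -1 -1 0.13 0 0")

```text
time: 15.23
position: [0.6369, 0.113, 0.2383]
tool_rot: [0.707, 0.707, -0.001, -0.001]
ft_force: [0.5, 0.4, -5.3]
grip_width: 0.0079
grip_force: 45.0
```

Emit:
move_arm(motion="-1 -0.14 0 0 0; -1 -0.28 0 0 0; -1 -0.42 0 0 0; -1 -0.56 0 0 0; -1 -0.7 0 0 0; -1 -0.82 0.02 0 0; -1 -0.92 0.03 0 0; -1 -1 0.05 0 0; -1 -1 0.05 0 0")

```text
time: 15.98
position: [0.6483, -0.0891, 0.2386]
tool_rot: [0.708, 0.706, -0.001, 0.001]
ft_force: [0.6, -0.3, -4.8]
grip_width: 0.0081
grip_force: 45.0
```

```bash
python3 - <<'E'
from fit import *
o=robot.get_obs();p=o["position"];print(o["time"],p,o["ft_force"],o["grip_width"])
im,d,m=snap("wrist");P=cloud(d,m);print(ransac(P,(p[0]-.057,p[1]+.002),p[2]+.008,.006))
E
```

```text
15.9833 [ 0.64826061 -0.08906307  0.23864929] [ 0.56663482 -0.34347334 -4.82387971] 0.00809130217356032
((array([ 0.5931, -0.0836]), np.float64(0.0564), 10218, np.float64(0.2454)), array([0.0154, 0.0071, 0.2451]))
```

Emit:
move_arm(motion="-1 -0.03 0 0 0; -1 -0.08 0 0 0; -1 -0.15 0 0 0; -1 -0.24 0 0 0; -1 -0.33 0 0 0; -1 -0.42 0 0 0; -1 -0.49 0 0 0; -1 -0.54 0 0 0; -1 -0.57 0 0 0; -1 -0.57 0 0 0; -1 -0.57 0 0 0")

```text
time: 16.95
position: [0.6479, -0.1978, 0.2394]
tool_rot: [0.707, 0.707, 0.0, -0.0]
ft_force: [-0.2, 0.0, -3.7]
grip_width: 0.0081
grip_force: 45.0
```

```bash
python3 - <<'E'
from fit import *
for _ in range(2):
    o=robot.get_obs();p=o["position"];print(o["time"],p,o["ft_force"])
    im,d,m=snap("wrist");P=cloud(d,m);r=ransac(P,(p[0]-.057,p[1]+.002),p[2]+.008,.006);print(r,r[0][0]-p[:2])
im,d,m=snap("scene");P=cloud(d,m);print(circ(P,(p[0]-.057,p[1]),p[2]+.0095,tol=.006),circ(P,(.591,-.203),.115))
im,d,m=snap("top");P=cloud(d,m);print(circ(P,(p[0]-.057,p[1]),p[2]+.0095,tol=.006))
E
```

```text
16.95 [ 0.64790916 -0.1978328   0.23940911] [-0.21976314  0.00819807 -3.67354116]
((array([ 0.5927, -0.1927]), np.float64(0.0564), 10210, np.float64(0.2463)), array([0.0148, 0.0093, 0.2459])) [-0.05520916  0.0051328 ]
17.0 [ 0.64789678 -0.19733946  0.23938849] [-0.3638111  -0.01263476 -4.13006128]
((array([ 0.5928, -0.1923]), np.float64(0.0564), 10242, np.float64(0.2463)), array([0.0149, 0.0101, 0.2459])) [-0.05509678  0.00503946]
(array([ 0.5931, -0.1962]), np.float64(0.0576), 114, np.float64(0.2475)) (array([ 0.5915, -0.2047]), np.float64(0.0569), 150, np.float64(0.1143))
(array([ 0.5908, -0.1971]), np.float64(0.0563), 58, np.float64(0.2475))
```

Wrist and scene agree: shift about -8.7 mm in y and -1.5 mm in x. I correct, then lower into the first pot.

Emit:
move_arm(motion="-1 -0.02 -0.004 0 0; -1 -0.043 -0.008 0 0; -1 -0.043 -0.008 0.03 0; -1 -0.043 -0.008 0.08 0; -1 -0.043 -0.008 0.14 0; -1 -0.043 -0.008 0.2 0; -1 -0.043 -0.008 0.26 0; -1 -0.043 -0.008 0.32 0; -1 -0.043 -0.008 0.37 0; -1 -0.043 -0.008 0.4 0; -1 -0.043 -0.008 0.42 0; -1 -0.043 -0.008 0.42 0")

```text
time: 18.15
position: [0.646, -0.2066, 0.1543]
tool_rot: [0.707, 0.707, -0.0, -0.001]
ft_force: [0.0, 0.3, -5.0]
grip_width: 0.0076
grip_force: 44.9
```

Emit:
move_arm(motion="-1 0 0 0.005 0; -1 0 0 0.01 0; -1 0 0 0.015 0; -1 0 0 0.02 0; -1 0 0 0.025 0; -1 0 0 0.03 0; -1 0 0 0.03 0")

```text
time: 18.73
position: [0.6463, -0.2067, 0.1494]
tool_rot: [0.707, 0.707, -0.0, -0.0]
ft_force: [-0.2, -0.6, -5.1]
grip_width: 0.0078
grip_force: 44.9
```

Emit:
move_arm(motion="-1 0 0 0.004 0; -1 0 0 0.008 0; -1 0 0 0.012 0; -1 0 0 0.016 0; -1 0 0 0.02 0; -1 0 0 0.02 0")

```text
time: 19.23
position: [0.6463, -0.2067, 0.1453]
tool_rot: [0.707, 0.707, -0.0, -0.0]
ft_force: [-0.4, -0.0, -5.0]
grip_width: 0.0079
grip_force: 44.9
```

Emit:
move_arm(motion="-1 0 0 0.003 0; -1 0 0 0.006 0; -1 0 0 0.009 0; -1 0 0 0.009 0")

```text
time: 19.57
position: [0.6465, -0.2068, 0.1437]
tool_rot: [0.707, 0.707, 0.0, 0.0]
ft_force: [0.5, 0.3, -4.1]
grip_width: 0.0076
grip_force: 44.9
```

Emit:
move_arm(motion="-1 0 0 0.003 0; -1 0 0 0.006 0; -1 0 0 0.006 0")

```text
time: 19.82
position: [0.6466, -0.2068, 0.1427]
tool_rot: [0.707, 0.707, 0.0, 0.0]
ft_force: [0.8, 0.2, -3.1]
grip_width: 0.0081
grip_force: 44.9
```

Emit:
move_arm(motion="-1 0 0 0.003 0; -1 0 0 0.005 0; -1 0 0 0.005 0")

```text
time: 20.07
position: [0.6469, -0.2068, 0.1422]
tool_rot: [0.707, 0.707, 0.0, 0.0]
ft_force: [0.2, 0.0, -0.0]
grip_width: 0.0081
grip_force: 44.9
```

Emit:
move_arm(motion="-1 0 0 0.003 0; -1 0 0 0.005 0; -1 0 0 0.005 0")

```text
time: 20.32
position: [0.6472, -0.207, 0.1421]
tool_rot: [0.707, 0.707, 0.0, 0.001]
ft_force: [0.0, 1.3, 5.2]
grip_width: 0.0079
grip_force: 44.9
```

Emit:
move_arm(motion="-0.75 0 0 0 0; -0.6 0 0 0 0; -0.4 0 0 0 0; 0 0 0 0 0; 0 0 0 0 0; 0 0 0 0 0; 0 0 0 0 0; 0 0 0 0 0")

```text
time: 20.98
position: [0.6464, -0.2068, 0.1404]
tool_rot: [0.707, 0.707, -0.0, -0.0]
ft_force: [-0.9, 0.0, 0.3]
grip_width: 0.0423
grip_force: 0.0
```

Emit:
move_arm(motion="0 0 0 -0.1 0; 0 0 0 -0.25 0; 0 0 0 -0.4 0; 0 -0.08 0 -0.55 0; 0 -0.15 0 -0.63 0; 0 -0.15 0 -0.63 0; 0 -0.15 0 -0.63 0; 0 -0.15 0 -0.63 0")

```text
time: 21.65
position: [0.6454, -0.2357, 0.2648]
tool_rot: [0.707, 0.707, -0.0, -0.002]
ft_force: [1.2, 0.2, 0.4]
grip_width: 0.0434
grip_force: 0.0
```

```bash
python3 - <<'E'
from fit import *
o=robot.get_obs();p=o["position"];print(o["time"],p,o["ft_force"])
im,d,m=snap("wrist");save("w4.png",im);P=cloud(d,m)
print(ransac(P,(.5915,-.202),.150,.006))
im,d,m=snap("scene");P=cloud(d,m);print(circ(P,(.5915,-.2047),.151))
E
```

```text
21.65 [ 0.64541783 -0.23570308  0.26478684] [1.18207943 0.23288261 0.37100172]
((array([ 0.5913, -0.2026]), np.float64(0.0566), 5398, np.float64(0.1499)), array([0.0049, 0.0031, 0.1497]))
(array([ 0.5909, -0.2069]), np.float64(0.0565), 162, np.float64(0.1502))
```

View pics/w4.png

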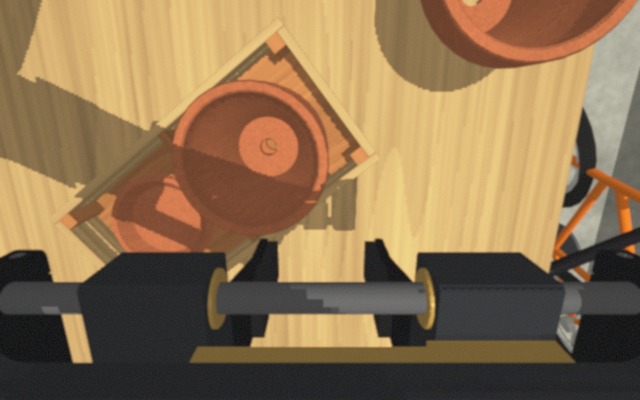

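Pot A is fully home: the rim rose exactly 36 mm, it sits level, and its centre is seen at (250,158). Now pot C.

Emit:
move_arm(motion="0 0.15 -0.06 0 0; 0 0.32 -0.13 0 0; 0 0.49 -0.2 0 0; 0 0.66 -0.27 0 0; 0 0.83 -0.33 0 0; 0 0.965 -0.375 0 0")

```text
time: 22.25
position: [0.5686, -0.0404, 0.2649]
tool_rot: [0.706, 0.708, -0.001, -0.002]
ft_force: [-0.6, 1.0, 0.0]
grip_width: 0.0434
grip_force: 0.0
```

Emit:
move_arm(motion="0 0.15 -0.06 0 0; 0 0.32 -0.13 0 0; 0 0.49 -0.2 0.05 0; 0 0.66 -0.27 0.1 0; 0 0.83 -0.33 0.15 0; 0 0.965 -0.375 0.18 0; 0 0.965 -0.375 0.18 0; 0 0.965 -0.375 0.18 0; 0 0.965 -0.375 0.18 0")

```text
time: 23.0
position: [0.4961, 0.1491, 0.23]
tool_rot: [0.706, 0.708, -0.0, -0.0]
ft_force: [0.6, -0.3, -0.5]
grip_width: 0.0437
grip_force: 0.0
```

```bash
python3 - <<'E'
from fit import *
o=robot.get_obs();p=o["position"];print(o["time"],p,R.from_quat(o["tool_rot"]).as_euler("zyx",degrees=True))
im,d,m=snap("wrist");P=cloud(d,m)
print(ransac(P,(.439,.186),.108,.006))
E
```

```text
23.0 [0.49607969 0.1491281  0.2300089 ] [-9.01070087e+01 -4.37291332e-02  1.79969193e+02]
((array([0.4391, 0.1866]), np.float64(0.0566), 5195, np.float64(0.1079)), array([0.0044, 0.0027, 0.1077]))
```

Emit:
move_arm(motion="-0.3 0.09 0 0.05 0; -0.3 0.172 0 0.15 0; -0.3 0.172 0 0.3 0; -0.3 0.172 0 0.42 0; -0.3 0.172 0 0.5 0; -0.3 0.172 0 0.56 0; -0.3 0.172 0 0.6 0; -0.3 0.172 0 0.63 0; -0.3 0.172 0 0.655 0; -0.3 0.172 0 0.655 0; -0.3 0.172 0 0.655 0")

```text
time: 23.97
position: [0.4966, 0.1833, 0.0999]
tool_rot: [0.707, 0.707, 0.0, 0.0]
ft_force: [-0.3, -0.2, 0.7]
grip_width: 0.0307
grip_force: 0.0
```

Emit:
move_arm(motion="-1 0 0 0 0; -1 0 0 0 0; -1 0 0 0 0; -1 0 0 0 0; -1 0 0 0 0; -1 0 0 0 0; -1 0 0 0 0; -1 0 0 0 0")

```text
time: 24.63
position: [0.4958, 0.1835, 0.0998]
tool_rot: [0.707, 0.707, -0.0, -0.0]
ft_force: [-1.7, 0.9, 4.5]
grip_width: 0.0074
grip_force: 44.9
```

Emit:
move_arm(motion="-1 0 0 -0.03 0; -1 0 0 -0.08 0; -1 0 0 -0.16 0; -1 0 0 -0.26 0; -1 0 0 -0.37 0; -1 0 0 -0.48 0; -1 0 0 -0.59 0; -1 0 0 -0.7 0; -1 0 0 -0.8 0; -1 0 0 -0.87 0; -1 0 0 -0.9 0; -1 0 0 -0.9 0")

```text
time: 25.63
position: [0.4971, 0.1836, 0.2813]
tool_rot: [0.707, 0.707, 0.002, 0.001]
ft_force: [0.1, -0.1, -3.8]
grip_width: 0.0075
grip_force: 45.0
```

Emit:
move_arm(motion="-1 -0.03 0.01 0 0; -1 -0.09 0.04 0 0; -1 -0.18 0.08 0 0; -1 -0.3 0.13 0 0; -1 -0.42 0.18 0 0; -1 -0.55 0.23 0 0; -1 -0.68 0.28 0 0; -1 -0.81 0.33 0 0; -1 -0.94 0.38 0 0")

```text
time: 26.38
position: [0.5722, -0.007, 0.2778]
tool_rot: [0.707, 0.707, -0.001, -0.001]
ft_force: [-0.6, 0.9, -3.5]
grip_width: 0.0076
grip_force: 45.0
```

Emit:
move_arm(motion="-1 -0.12 0.05 0 0; -1 -0.25 0.1 0 0; -1 -0.38 0.15 0 0; -1 -0.5 0.2 0 0; -1 -0.62 0.25 0 0; -1 -0.74 0.29 0 0; -1 -0.84 0.33 0 0; -1 -0.92 0.36 0 0; -1 -0.98 0.38 0 0; -1 -1 0.38 0 0; -1 -1 0.38 0 0; -1 -1 0.38 0 0")

```text
time: 27.38
position: [0.6476, -0.2039, 0.2786]
tool_rot: [0.707, 0.707, -0.0, -0.001]
ft_force: [-0.7, 0.1, -3.6]
grip_width: 0.0077
grip_force: 45.0
```

```bash
python3 - <<'E'
from fit import *
o=robot.get_obs();p=o["position"];print(o["time"],p,o["ft_force"])
im,d,m=snap("wrist");P=cloud(d,m);r=ransac(P,(p[0]-.057,p[1]+.002),p[2]+.008,.006);print(r,r[0][0]-p[:2])
im,d,m=snap("scene");P=cloud(d,m);print(circ(P,(p[0]-.057,p[1]),p[2]+.0095,tol=.006))
im,d,m=snap("top");P=cloud(d,m);print(circ(P,(p[0]-.057,p[1]),p[2]+.0095,tol=.006))
E
```

```text
27.3833 [ 0.64763278 -0.20387057  0.27864016] [-0.70756676  0.11559042 -3.63428305]
((array([ 0.5927, -0.1993]), np.float64(0.0563), 10478, np.float64(0.2863)), array([0.0042, 0.0104, 0.2857])) [-0.05493278  0.00457057]
(array([ 0.5916, -0.2063]), np.float64(0.0553), 133, np.float64(0.2875))
(array([ 0.5919, -0.2026]), np.float64(0.0577), 64, np.float64(0.2869))
```

Emit:
move_arm(motion="-1 -0.005 -0.002 0 0; -1 -0.011 -0.004 0 0; -1 -0.011 -0.004 0.03 0; -1 -0.011 -0.004 0.08 0; -1 -0.011 -0.004 0.14 0; -1 -0.011 -0.004 0.2 0; -1 -0.011 -0.004 0.26 0; -1 -0.011 -0.004 0.32 0; -1 -0.011 -0.004 0.37 0; -1 -0.011 -0.004 0.41 0; -1 -0.011 -0.004 0.43 0; -1 -0.011 -0.004 0.43 0")

```text
time: 28.53
position: [0.6471, -0.2063, 0.192]
tool_rot: [0.707, 0.707, -0.0, -0.001]
ft_force: [-1.0, -0.4, -3.5]
grip_width: 0.0075
grip_force: 45.0
```

Emit:
move_arm(motion="-1 0 0 0.004 0; -1 0 0 0.009 0; -1 0 0 0.014 0; -1 0 0 0.019 0; -1 0 0 0.024 0; -1 0 0 0.027 0; -1 0 0 0.03 0; -1 0 0 0.03 0")

```text
time: 29.2
position: [0.6476, -0.2065, 0.1875]
tool_rot: [0.707, 0.707, -0.0, -0.0]
ft_force: [-0.4, -0.4, -3.8]
grip_width: 0.0077
grip_force: 45.0
```

Emit:
move_arm(motion="-1 0 0 0.004 0; -1 0 0 0.009 0; -1 0 0 0.014 0; -1 0 0 0.019 0; -1 0 0 0.024 0; -1 0 0 0.027 0; -1 0 0 0.03 0; -1 0 0 0.03 0")

```text
time: 29.87
position: [0.6476, -0.2065, 0.1814]
tool_rot: [0.707, 0.707, -0.0, -0.0]
ft_force: [0.2, -0.6, -3.5]
grip_width: 0.0078
grip_force: 45.0
```

Emit:
move_arm(motion="-1 0 0 0.003 0; -1 0 0 0.006 0; -1 0 0 0.009 0; -1 0 0 0.009 0")

```text
time: 30.2
position: [0.6475, -0.2065, 0.1796]
tool_rot: [0.707, 0.707, -0.0, -0.0]
ft_force: [-0.0, -0.4, -3.1]
grip_width: 0.0073
grip_force: 45.0
```

Emit:
move_arm(motion="-1 0 0 0.003 0; -1 0 0 0.006 0; -1 0 0 0.006 0")

```text
time: 30.45
position: [0.6477, -0.2065, 0.1785]
tool_rot: [0.707, 0.707, -0.0, -0.0]
ft_force: [-0.9, -0.8, -3.0]
grip_width: 0.0075
grip_force: 45.0
```

Emit:
move_arm(motion="-1 0 0 0.003 0; -1 0 0 0.005 0; -1 0 0 0.005 0")

```text
time: 30.7
position: [0.6478, -0.2066, 0.1782]
tool_rot: [0.707, 0.707, 0.0, 0.0]
ft_force: [-0.5, -0.1, -0.1]
grip_width: 0.0071
grip_force: 44.9
```

Emit:
move_arm(motion="-1 0 0 0.003 0; -1 0 0 0.005 0; -1 0 0 0.005 0")

```text
time: 30.95
position: [0.6482, -0.2068, 0.178]
tool_rot: [0.707, 0.707, 0.0, 0.001]
ft_force: [-0.8, 1.3, 5.2]
grip_width: 0.0078
grip_force: 44.9
```

Emit:
move_arm(motion="-0.75 0 0 0 0; -0.6 0 0 0 0; -0.4 0 0 0 0; 0 0 0 0 0; 0 0 0 0 0; 0 0 0 0 0; 0 0 0 0 0; 0 0 0 0 0")

```text
time: 31.62
position: [0.6476, -0.2066, 0.1764]
tool_rot: [0.707, 0.707, -0.0, -0.0]
ft_force: [0.2, -0.1, -0.1]
grip_width: 0.0419
grip_force: 0.0
```

Emit:
move_arm(motion="0 0 0 -0.1 0; 0 0 0 -0.25 0; 0 0 0 -0.4 0; 0 -0.08 0 -0.55 0; 0 -0.16 0 -0.63 0; 0 -0.16 0 -0.63 0; 0 -0.16 0 -0.63 0; 0 -0.16 0 -0.63 0")

```text
time: 32.28
position: [0.6467, -0.2375, 0.3008]
tool_rot: [0.707, 0.707, -0.0, -0.002]
ft_force: [-0.0, 0.4, -0.0]
grip_width: 0.0438
grip_force: 0.0
```

```bash
python3 - <<'E'
from fit import *
o=robot.get_obs();p=o["position"];print(o["time"],p,o["ft_force"])
im,d,m=snap("wrist");P=cloud(d,m)
print(ransac(P,(.5915,-.202),.186,.006))
im,d,m=snap("scene");P=cloud(d,m);print(circ(P,(.5915,-.2047),.187));save("s5.png",cv2.resize(im[120:320,180:480],None,fx=2.5,fy=2.5))
E
```

```text
32.2833 [ 0.64669928 -0.23749844  0.30076167] [-0.03828262  0.39385243 -0.04028126]
((array([ 0.5922, -0.2032]), np.float64(0.0566), 5423, np.float64(0.1859)), array([0.0051, 0.0026, 0.1858]))
(array([ 0.5921, -0.2074]), np.float64(0.0569), 170, np.float64(0.1865))
```

View pics/s5.png

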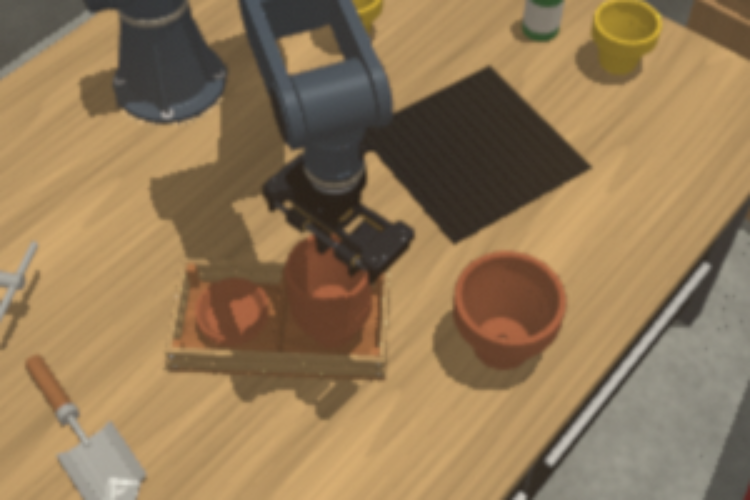

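The stack stands upright in the bay at about (330,290), its rim exactly 72 mm above the first pot's and level. The mat is empty and the saucers, big pot and trowel are where they were, so I hand in.

```bash
python3 -c "
from rig import robot
print(robot.hand_in())"
```

```text
the job is handed in; nothing more can be done
None
```

The three small pots are nested in one straight, level stack in the crate's empty bay, each set down gently and fully home, and the job was handed in at about 32 s; the hand-in gave no verdict.

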